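# Lay out the pickups and controls on a guitar body for marking out

## Task

Lay the loose hardware from the cutting mat on the guitar body, ready for marking its screw holes: the black humbucker next to the bridge, the chrome tube pickup next to the neck pocket, the cream single coil between those two, and the control plate beside them with its red-tipped switch towards the neck end. Each must lie flat, centred and square on its own white pencilled outline. Set the parts down gently without dropping them, and leave the glue bottle on the mat standing.

Things in the scene. Friction and masses are not known exactly. Their poses are not given: they have to be found in the camera images.
- guitar_body: Fixed red-brown mahogany slab, 340 (x) x 220 (y) x 45 mm, top flat. Origin: centre of underside; x along the strings to the neck end, any turn. Neck end: pale empty pocket 58 mm wide, sunk 16 mm, from x = 115 mm between two horns. Tail end: fixed chrome bridge at x -136 to -94, y -40 to 40, to 17 mm above the top. White centre line; 3 short outlines across it, 1 long one on the -y side.
- mark_humbucker: White pencilled outline, 44 (x) x 86 mm (y), flat on the guitar's top across the centre line, the one next to the bridge: at (-48, 0) mm in the guitar's frame. Origin: its centre on the top surface; axes parallel to the guitar's.
- mark_middle: White pencilled outline, 30 (x) x 82 mm (y), across the centre line between the other two pickup outlines: at (20, 0) mm in the guitar's frame. Origin: its centre on the guitar's top surface; axes parallel to the guitar's.
- mark_neck: White pencilled outline, 26 (x) x 84 mm (y), across the centre line next to the neck pocket: at (80, 0) mm in the guitar's frame. Origin: its centre on the guitar's top surface; axes parallel to the guitar's.
- mark_controls: Long white pencilled outline, 130 (x) x 40 mm (y), beside the others at (-10, -80) mm in the guitar's frame, with a small cross in its neck end (+x) where the switch belongs. Origin: its centre on the guitar's top surface; axes parallel to the guitar's.
- humbucker: Loose pickup: two black bobbins side by side, each with six steel dots, on a brass base; 38 (x) x 68 (y) x 22 mm high; thin brass lugs at the foot make it 80 mm long. 0.14 kg. Flat underside, its centre the origin; y along its length, z up. Same either way round. Grips well across the 38 mm.
- single_coil: Loose narrow pickup: cream round-ended cover 19 (x) x 71 mm (y) with one row of six dark dots, on a black base 24 x 76 x 3 mm; 20 mm high in all. 0.09 kg. Flat underside, its centre the origin; y along its length, z up. Same either way round. Grips well across the 19 mm, above the base.
- tube_pickup: Loose pickup: shiny chrome tube, 18 mm diameter, 74 mm long along y, on a black foot 20 (x) x 60 (y) x 5 mm; 22 mm high, tube axis 13 mm above the underside. 0.09 kg. Flat underside, its centre the origin; z up. Same either way round. Grips well across the tube.
- control_plate: Loose chrome plate, 124 (x) x 34 (y) x 8 mm, round ends, flat underside (its centre the origin, z up). On top: black knob at the centre, 19 mm diameter, 8 to 26 mm above the underside (does not turn; grip here, balanced), a like knob at x = -44 mm, switch with red tip at x = +44 mm (9 x 10 mm, 25 mm high): +x is the switch end. 0.12 kg.
- glue_bottle: Small white glue bottle with a pointed tip, 28 mm diameter, 75 mm high, 0.03 kg, standing loose amid the four loose parts on the green cutting mat (3 mm thick). Origin: centre of underside; z up. Falls over easily.
Things that resemble listed ones, but are neither listed nor needed, are in the scene too. What is shaped like the control_plate but orange is not meant.

How it is judged (in metres and radians):
At the end, for the whole second after the job is handed in: Each part released and at rest, flat on the guitar (4 mm, 0.08 rad), within 9 mm and 0.18 rad of its own outline: humbucker by the bridge, tube by the neck pocket, single coil between, control plate on the long outline, switch end to the neck; the glue bottle stands (horizontal distance between humbucker and mark_humbucker below 0.009 m and angle between the y axis of humbucker and the y axis of mark_humbucker, either way round below 0.18 rad and angle between each of humbucker, single_coil, tube_pickup, control_plate's own z axis and vertical below 0.08 rad and z of humbucker in the frame of mark_humbucker between -0.004 and 0.004 m and linear speed of each of humbucker, single_coil, tube_pickup, control_plate below 0.02 m/s and horizontal distance between single_coil and mark_middle below 0.009 m and angle between the y axis of single_coil and the y axis of mark_middle, either way round below 0.18 rad and z of single_coil in the frame of mark_middle between -0.004 and 0.004 m and horizontal distance between tube_pickup and mark_neck below 0.009 m and angle between the y axis of tube_pickup and the y axis of mark_neck, either way round below 0.18 rad and z of tube_pickup in the frame of mark_neck between -0.004 and 0.004 m and horizontal distance between control_plate and mark_controls below 0.009 m and angle between the y axis of control_plate and the y axis of mark_controls, either way round below 0.18 rad and z of control_plate in the frame of mark_controls between -0.004 and 0.004 m and x of mark_neck in the frame of control_plate above 0.03 m and angle between glue_bottle's own z axis and vertical below 0.3 rad); the robot touches nothing.
It fails at once if the humbucker is dropped from more than about 15 mm or thrown (contact force between the fingers and humbucker below 0.05 N and linear speed of humbucker above 0.55 m/s).
It fails at once if the single coil is dropped from more than about 15 mm or thrown (contact force between the fingers and single_coil below 0.05 N and linear speed of single_coil above 0.55 m/s).
It fails at once if the tube pickup is dropped from more than about 15 mm or thrown (contact force between the fingers and tube_pickup below 0.05 N and linear speed of tube_pickup above 0.55 m/s).
It fails at once if the control plate is dropped from more than about 15 mm or thrown (contact force between the fingers and control_plate below 0.05 N and linear speed of control_plate above 0.55 m/s).
It fails at once if the glue bottle is knocked over (angle between glue_bottle's own z axis and vertical above 0.6 rad).
It also fails if it takes over 120 s, if anything falls off the work surface, if the arm or the gripper's body presses on something with over 40 N, if the wrist force passes 120 N, or if a joint passes its speed limit or range.

## Robot

A 6-joint arm with a two-finger parallel gripper is mounted at the origin on the work surface. World frame = base frame: x ahead of the robot, y to its left, z up, the work surface at z = 0. Lengths are in m, angles in degrees, forces in N, time in s.
With the tool pointing down it reaches from about 0.4 to 0.825 m from the base axis. Payload 7 kg.
Tool frame: the origin (TCP) lies on the centre line of the jaws, within the pads' length; the fingertips stand 19 mm ahead of it and the grasp point (between the pads) is the TCP (r.tip_extent is the distance from the TCP to the fingertips, in m); z points along the fingers, y is the line along which they close (so a half turn about z gives the same grasp; the last joint's range is limited). The gripper opens to 88 mm and grips with 3 to 60 N. Pads are 19 mm wide; open, the fingers measure 130 mm over their backs; the gripper's body (78 mm by 193 mm) begins 47 mm behind the grasp point.
Start: joints at [90.189, 20.546, 0.682, 0, -70.136, -16.507], TCP at [0.19, 0.648, 0.218] pointing down, gripper open.
Joint ranges: [-176.03, 176.03], [-82.01, 121.73], [-58.28, 71.71], [-173.87, 95.51], [-174.79, -0.11], [-173.66, 173.66]. Speed limits (degrees/s): [136.94, 136.94, 172.46, 180, 180, 180].

## Interface

Orientations are given as [roll, pitch, yaw] about the fixed x, y, z axes, in that order (R = Rz(yaw) Ry(pitch) Rx(roll)).
In Python, from plant import r gives the robot as it stands. The module is installed in compiled form; this text tells all that it offers.
- The arm moves only by the tool jog_arm, never from a script. Its argument "deltas" is a list that holds one entry, the list of rows, each a list of 5 numbers: the opening, from -1 (shut) to 1 (fully open), then the shift along the world's x, y, z in cm, then the turn about the world's z in rad. In form: [[[claw, dx, dy, dz, turn], ...]]. A call has 1 to 8 rows; each row shifts and turns the commanded pose from where the row before left it; what a row does not reach is not made up. A row lasts 1/8 s, in which the tool goes at most 62.5 mm and 10.7 degrees, less where a joint would pass 70% of its speed; a pose out of reach is approached as far as the arm can. A call with a gripper value outside its range is refused whole. The fingers move at their own pace and stop on an object; "force" is the grip in N (left out, the last holds). Time passes only in rows, so rows that do not move let the fingers close. It gives the time, the measured TCP pose, the force, the opening and the grip force at its end, in the units of the state.
- r.get_state(): the state, without advancing time (a new reading comes with each control period).
- r.capture(name): name is "side" or "top"; returns the picture (384x512x3 uint8, blue, green, red); there is no depth.
- r.camera_info(name): a dict with "fx", "fy", "cx", "cy" (pixels), "view" (4x4, takes a point from world to camera coordinates). Camera axes: x right, y up, looking along -z (the intrinsics and any distortion apply to the point x, -y, -z); pixel columns grow to the right and rows downward; lengths in m; the calibration is good to about 2 mm. A picture is of the moment at which its call begins. camera_info takes no time and is no camera call.
- r.close_job(): hands the job in; it is judged then, once.
The state is a dict: "time_s": time; "joints": joint angles; "qd": joint speeds; "joint_torque": joint torques, N m; "tcp_pos": TCP position; "eef_rot": TCP orientation; "contact_force": force on the tool from outside, world axes, zero at the start; "moment": the same for the moment, N m; "gripper_width": finger opening in m; "gripper_force": force on a finger pad.
Only numpy, scipy, OpenCV 4.12 (cv2) and the standard library are available. Lean on these libraries where they do the work, as an engineer would, in place of code of your own. Each camera call takes 0.05 s, during which the arm holds its last target. There are 200 camera calls.

## Working session

There is one attempt and no reset: what is moved stays moved. The work goes in short steps, Python scripts to look and compute and a tool call to move; the robot and the scene stay as the last step left them, time stands still between calls to the robot, and variables do not carry over. Pictures are saved under pics/ and viewed, at most 14 in all, crops included, and the job is handed in when it is done.

Besides the shell and the picture viewer there is one more tool, called after ">>>" as name(argument=value, ...) on one line, values as JSON. jog_arm: Moves the arm, as the interface text tells. Its arguments: {"type":"object","properties":{"deltas":{"type":"array"},"force":{"type":"number"}},"required":["deltas"]}

```bash
mkdir -p pics
python3 - <<'E'
from plant import r
import cv2,json
for n in ("side","top"):
    im=r.capture(n); cv2.imwrite(f"pics/{n}0.png",im)
    c=r.camera_info(n); print(n,{k:(v.tolist() if hasattr(v,'tolist') else v) for k,v in c.items()})
s=r.get_state(); print(s['time_s'],s['tcp_pos'],s['eef_rot'],s['gripper_width'],r.tip_extent)
E
```

```text
side {'fx': 348.0497837181693, 'fy': 348.0497837181693, 'cx': 258.1996073997062, 'cy': 187.16492873477364, 'view': [[0.8793619641359558, -0.4761467139769929, 0.0026158745890920644, -0.3843059227096784], [0.2407426279699533, 0.44933709691953727, 0.8603134082472754, -0.16015254371336474], [-0.4108108118210555, -0.7558971359258047, 0.5097587633283913, -0.8652793652902674], [0.0, 0.0, 0.0, 1.0]]}
top {'fx': 441.57011148563026, 'fy': 441.57011148563026, 'cx': 258.7157464818847, 'cy': 194.1473066884781, 'view': [[0.01080024804410017, -0.9999335633240841, -0.00402785056649016, 0.01715811024352134], [0.9970401297198282, 0.010462183566354226, 0.0761677257327011, -0.4517737290511899], [-0.07612052529018684, -0.004838558982173584, 0.9970868838654543, -1.0382993759217434], [0.0, 0.0, 0.0, 1.0]]}
0.1 [0.1895724  0.64736936 0.21671417] [ 1.79914200e+02 -1.00742280e-02 -1.63220639e+01] 0.08780393818421851 0.019
```

View pics/top0.png

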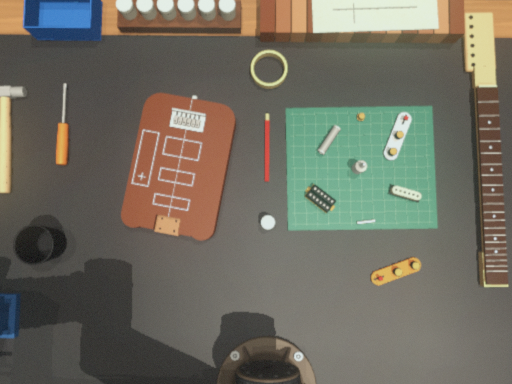

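View pics/side0.png

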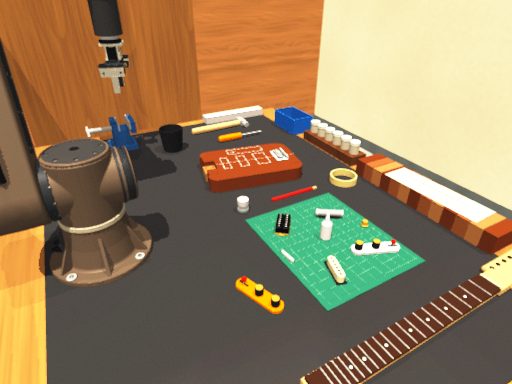

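Top view: guitar at (180,165), with its bridge at (188,120) and its neck pocket at the bottom (168,225). The mat carries the tube at (329,139), the humbucker at (321,198), the single coil at (406,193), the glue bottle at (360,166) and two plate-shaped things: chrome with a red tip at (398,136), and orange at (396,271), off the mat. The chrome plate on the mat fits the description. The white piece at (366,222) looks like chalk or an eraser and the jar at (267,222) isn't needed. I'll confirm this in an enlarged crop.

Run:
```python
import cv2,numpy as np
t=cv2.imread("pics/top0.png");s=cv2.imread("pics/side0.png")
a=cv2.resize(t[100:235,282:442],None,fx=5,fy=5,interpolation=cv2.INTER_CUBIC)[:600,:800]
cv2.imwrite("pics/mat.png",a[:600])
g=cv2.resize(t[88:248,115:245],(480,591),interpolation=cv2.INTER_CUBIC)
m=cv2.resize(s[190:300,240:420],(320,196),interpolation=cv2.INTER_CUBIC)
c=np.zeros((591,800,3),np.uint8);c[:,:480]=g;c[:196,480:]=m;m2=cv2.resize(s[135:200,195:310],(320,181),interpolation=cv2.INTER_CUBIC);c[200:381,480:]=m2
cv2.imwrite("pics/g.png",c)
```

```text
(no output)
```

View pics/mat.png

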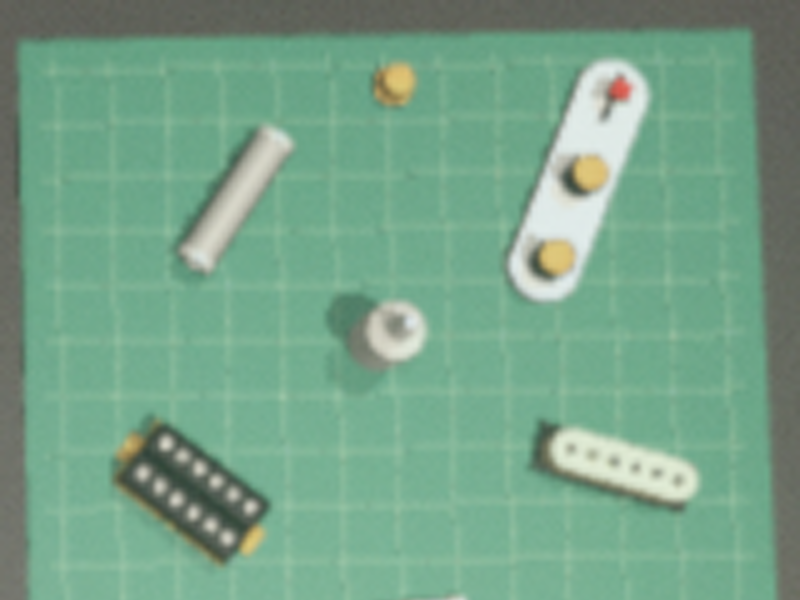

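View pics/g.png

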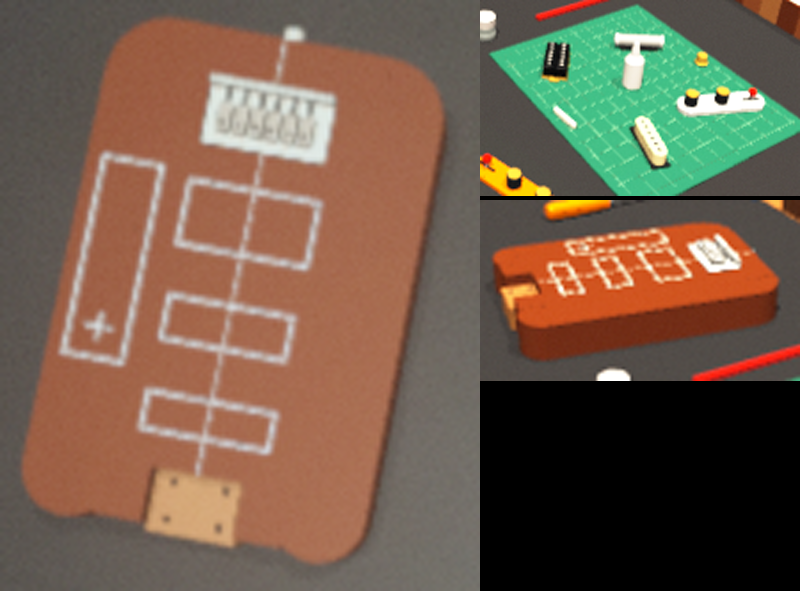

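The crops confirm it. The chrome plate has its red switch at crop (620,90) with knobs at (588,173) and (555,258). The humbucker is at (195,490), the single coil at (620,465), the tube at (237,198) and the bottle at (395,330). The guitar's neck pocket is at the bottom of the image, and the long outline is on the left with its cross at the neck end.

```bash
cat > h.py <<'E'
import numpy as np,cv2
from plant import r
C={n:r.camera_info(n) for n in("side","top")}
for c in C.values(): c['view']=np.array(c['view'])
def ray(n,uv):
    c=C[n];R=c['view'][:3,:3];t=c['view'][:3,3]
    d=R.T@np.array([(uv[0]-c['cx'])/c['fx'],-(uv[1]-c['cy'])/c['fy'],-1]);return -R.T@t,d
def onz(n,uv,z):
    o,d=ray(n,uv);return (o+d*(z-o[2])/d[2])
def proj(n,p):
    c=C[n];q=c['view'][:3,:3]@np.array(p)+c['view'][:3,3];return np.array([c['cx']-c['fx']*q[0]/q[2],c['cy']+c['fy']*q[1]/q[2]])
def tri(a,b):
    o1,d1=ray("top",a);o2,d2=ray("side",b)
    d1/=np.linalg.norm(d1);d2/=np.linalg.norm(d2)
    s=np.linalg.lstsq(np.c_[d1,-d2],o2-o1,rcond=None)[0]
    p,q=o1+d1*s[0],o2+d2*s[1];return (p+q)/2,np.linalg.norm(p-q)
def blobs(m,amin,off=(0,0)):
    out=[]
    for c in cv2.findContours(m.astype(np.uint8),cv2.RETR_EXTERNAL,cv2.CHAIN_APPROX_NONE)[0]:
        if len(c)>=4 and cv2.contourArea(c)>=amin: out.append(c.reshape(-1,2).astype(float)+off)
    return out
def rectw(n,pts,z):
    "min-area rectangle of contour cast on plane z: centre, sizes, angle of long axis (deg)"
    w=np.array([onz(n,p,z)[:2] for p in pts]).astype(np.float32)*1000
    c,(a,b),_=R=cv2.minAreaRect(w);bx=cv2.boxPoints(R)
    e=[bx[1]-bx[0],bx[2]-bx[1]];l=max(e,key=np.linalg.norm)
    return np.round(c,1),np.round(sorted((a,b)),1),round(float(np.degrees(np.arctan2(l[1],l[0]))%180),1)
E
cat > m.py <<'E'
from h import *
t=cv2.imread("pics/top0.png");s=cv2.imread("pics/side0.png")
def hsv(i): return cv2.cvtColor(i,cv2.COLOR_BGR2HSV).astype(int)
T,S=hsv(t),hsv(s)
def box(I,x0,x1,y0,y1): return I[y0:y1,x0:x1],(x0,y0)
# guitar: outline holes = red-brown regions enclosed by outlines
def white(I): return (I[...,1]<95)&(I[...,2]>120)
for n,I,b in(("top",T,(115,245,88,248)),("side",S,(195,310,140,195))):
    J,o=box(I,*b);m=((J[...,1]>110)&(J[...,2]>60)).astype(np.uint8)
    W=cv2.resize(s[b[2]:b[3],b[0]:b[1]] if n=="side" else t[b[2]:b[3],b[0]:b[1]],None,fx=4,fy=4,interpolation=cv2.INTER_CUBIC)
    H=hsv(W);m=((H[...,1]<150)&(H[...,2]>110)).astype(np.uint8)
    cs=cv2.findContours(cv2.morphologyEx(m,cv2.MORPH_CLOSE,np.ones((5,5))),cv2.RETR_EXTERNAL,cv2.CHAIN_APPROX_NONE)[0]
    for c in cs:
        if cv2.contourArea(cv2.convexHull(c))<500: continue
        p=c.reshape(-1,2)/4.+np.array(o)-0.375
        print(n,"white",p.min(0),p.max(0),rectw(n,p,.045))
# mat parts
def rep(n,name,m,o,amin,z,pick=None):
    for p in blobs(m,amin,o):
        M=cv2.moments(p.astype(np.float32));print(n,name,np.round([M['m10']/M['m00'],M['m01']/M['m00']],1) if M['m00'] else p.mean(0),rectw(n,p,z))
J,o=box(T,282,442,100,220);
bright=(J[...,1]<60)&(J[...,2]>150)
rep("top","bright z.016",bright,o,25,.016)
dark=(J[...,2]<75);rep("top","dark z.014",dark,o,30,.014)
yel=(J[...,0]<30)&(J[...,0]>12)&(J[...,1]>100);rep("top","yellow z.029",yel,o,5,.029)
red=((J[...,0]<8)|(J[...,0]>172))&(J[...,1]>120);rep("top","red z.028",red,o,1,.028)
J,o=box(S,245,415,195,295)
rep("side","bright",(J[...,1]<60)&(J[...,2]>150),o,20,.016)
rep("side","dark",J[...,2]<60,o,30,.014)
rep("side","yellow",(J[...,0]<30)&(J[...,0]>12)&(J[...,1]>100),o,4,.029)
rep("side","red",((J[...,0]<8)|(J[...,0]>172))&(J[...,1]>120),o,1,.028)
E
python3 m.py
```

```text
top white [180.875 177.375] [244.375 247.375] (array([406.4, 127.8]), array([146.7, 162.4]), 0.6)
top white [120.125  91.875] [234.875 240.875] (array([520.2, 210. ]), array([223. , 337.3]), 169.9)
side white [218.875 156.625] [232.375 169.125] (array([428.3, 227.6]), array([40. , 97.6]), 78.5)
side white [269.125 146.625] [288.625 160.625] (array([629.8, 202.2]), array([ 59.6, 111.1]), 81.1)
side white [198.875 142.125] [302.125 166.375] (array([520. , 223.8]), array([208.9, 332.2]), 168.5)
top bright z.016 [406.5 192.3] (array([ 459.6, -331.6]), array([22.9, 72.6]), 74.5)
top bright z.016 [361.  165.7] (array([ 523.3, -223.1]), array([29.6, 29.8]), 36.6)
top bright z.016 [329.4 139.3] (array([ 586.1, -146.6]), array([18.8, 80.1]), 146.8)
top bright z.016 [397.4 135.7] (array([ 596.8, -311.5]), array([ 36.6, 126.1]), 158.3)
top yellow z.029 [331.5 207.5] (array([ 420.9, -150. ]), array([ 3.3, 10.1]), 135.3)
top yellow z.029 [307.7 189.4] (array([463.5, -93.9]), array([ 3.3, 11.8]), 135.5)
top yellow z.029 [392.6 151.2] (array([ 555.8, -295.2]), array([11.9, 12.2]), 179.3)
top yellow
[... 869 characters left out ...]
5.4)
side yellow [359.  242.1] (array([ 557.3, -297.6]), array([14.4, 17.5]), 48.0)
side yellow [376.2 241. ] (array([ 597.3, -314.1]), array([14.3, 18. ]), 45.7)
side yellow [281.4 233.2] (array([ 411.3, -176.2]), array([20.5, 37.3]), 165.6)
side yellow [364.3 222.7] (array([ 625.3, -242.2]), array([15.4, 35.7]), 46.5)
side red [245.3 277. ] (array([ 258.5, -272.1]), array([ 2.2, 11.8]), 63.4)
side red [393.3 241.1] (array([ 635.4, -334.3]), array([ 8.8, 18.1]), 17.5)
side red [410.7 204. ] (array([ 809.6, -239.3]), array([13.5, 40.1]), 40.5)
side red [410.2 198.2] (array([ 835.4, -217. ]), array([13.8, 38.6]), 41.1)
side red [279.7 197.5] (array([502.4, -28.4]), array([23.2, 77.6]), 179.5)
```

```bash
cat > m2.py <<'E'
from h import *
t=cv2.imread("pics/top0.png");s=cv2.imread("pics/side0.png")
for n,I,b,th in(("top",t,(135,210,125,215),110),("side",s,(205,290,140,185),100)):
    W=cv2.resize(I[b[2]:b[3],b[0]:b[1]],None,fx=4,fy=4,interpolation=cv2.INTER_CUBIC)
    m=(W[...,1]>th).astype(np.uint8); m=cv2.morphologyEx(m,cv2.MORPH_CLOSE,np.ones((7,7)))
    for c in cv2.findContours(m,cv2.RETR_EXTERNAL if 0 else cv2.RETR_LIST,cv2.CHAIN_APPROX_NONE)[0]:
        if cv2.contourArea(cv2.convexHull(c))<500: continue
        p=c.reshape(-1,2)/4.+np.array([b[0],b[2]])-0.375
        print(n,"g",np.round(np.mean([p.min(0),p.max(0)],0),1),*rectw(n,p,.045))
for n,I,b in(("top",t,(300,340,178,216)),("side",s,(268,300,205,240))):
    J=I[b[2]:b[3],b[0]:b[1]];W=cv2.resize(J,None,fx=4,fy=4,interpolation=cv2.INTER_CUBIC).astype(int)
    g=(W[...,1]-W[...,2]>30)&(W[...,1]>90)
    m=(~g).astype(np.uint8);m=cv2.morphologyEx(m,cv2.MORPH_OPEN,np.ones((5,5)))
    br=((W.min(2)>110)).astype(np.uint8)
    for nm,k in(("obj",m),("dots",br)):
        for c in cv2.findContours(k,cv2.RETR_EXTERNAL,cv2.CHAIN_APPROX_NONE)[0]:
            if cv2.contourArea(c)<(300 if nm=="obj" else 8): continue
            p=c.reshape(-1,2)/4.+np.array([b[0],b[2]])-0.375
            print(n,nm,np.round(p.mean(0),1),*( [np.round(onz(n,p.mean(0),.025)*1000,1)] if nm=="dots" else rectw(n,p,.014)))
for nm,a,b in(("knob mid",(399.4,134.4),(376.2,241)),("knob end",(392.6,151.2),(359,242.1)),("coil",(406.5,192.3),(336.2,266.2)),("switch",(405.7,117.6),(393.3,241.1)),("plate",(397.4,135.7),(375.8,248.4))):
    p,e=tri(a,b);print(nm,np.round(p*1000,1),"gap",round(e*1000,1))
J=s[200:222,308:350];W=(J.astype(int).min(2)>140);
for q in blobs(W,3,(308,200)): print("tube side",q.min(0),q.max(0))
E
python3 m2.py
```

```text
top g [179.2 203. ] [426.6 206.3] [16.8 34.1] 82.2
top g [162.5 199.8] [433.9 245.7] [16.7 35.1] 80.7
top g [202.  201.4] [431.2 153.5] [34.3 60.6] 1.1
top g [184.2 177.9] [486.2 196.4] [21.  33.5] 81.1
top g [141.2 175.9] [489.7 296.8] [17.4 18.4] 34.0
top g [167.8 174.6] [492.8 234.9] [20.7 34.2] 79.6
top g [190.4 149.5] [552.9 183.3] [34.6 35.3] 79.7
top g [173.1 146.2] [559.9 223.9] [35.5 36.3] 79.7
top g [147.2 157.6] [533.  289.4] [ 47.4 136.5] 170.2
top g [178.  169.5] [508.2 212.2] [103.2 219.6] 174.4
side g [209.9 169.8] [366.3 203.5] [34.7 67.7] 69.1
side g [230.8 157.6] [463.9 252.7] [27.2 50.7] 71.9
side g [247.8 155.8] [524.8 239.1] [24.  53.6] 71.4
side g [245.5 149.6] [540.5 289.8] [26.2 54.9] 168.6
side g [252.5 157. ] [536.6 238.9] [165.8 272. ] 169.8
top obj [319.5 198.3] [ 443.2 -123.8] [39.5 82.1] 53.0
top dots [319.5 196.5] [ 446.9 -122.2   25. ]
side obj [282.6 224.6] [ 442.  -129.7] [38.4 99.7] 53.9
side obj [276.1 206.7] [470.2 -56.3] [34.8 58.3] 151.8
side dots [290.8 236.6] [ 424.  -196.5   25. ]
side dots [273.3 235.3] [ 388.  -170.9   25. ]
side dots [298.8 233.6] [ 448.8 -195.9   25. ]
side dots [276.2 234.2] [ 396.8 -170.7   25. ]
side dots [272.3 228.3] [ 400.4 -144.6   25. ]
side dots [295.3 227.3] [ 455.7 -169.5   25. ]
side dots [286.3 220. ] [ 452.3 -130.9   25. ]
side dots [279.5 219.3] [ 437.7 -119.4   25. ]
side dots [293.2 208.2] [499.9 -92.3  25. ]
knob mid [ 598.1 -313.1   27.5] gap 1.6
knob end [ 557.4 -296.4   27.7] gap 1.8
coil [ 459.9 -330.2   20.2] gap 1.1
switch [ 640.1 -330.1   23.2] gap 1.4
plate [ 599.8 -315.4    4.8] gap 1.7
tube side [315. 208.] [343. 221.]
```

>>> jog_arm(deltas=[[[0.4,3.1,-5.2,0,-0.16],[0.4,3.1,-5.2,0,-0.16],[0.4,3.1,-5.2,0,-0.16],[0.4,3.1,-5.2,0,-0.16],[0.4,3.1,-5.2,0,-0.16],[0.4,3.1,-5.2,0,-0.16],[0.4,3.1,-5.2,0,-0.16],[0.4,3.1,-5.2,0,-0.16]]], force=15)

```text
time_s: 1.1
tcp_pos: [0.4382, 0.23, 0.2176]
eef_rot: [-180.0, 0.0, -89.9]
contact_force: [0.3, 0.2, 0.1]
gripper_width: 0.0615
gripper_force: 0.0
```

```bash
cat > st.py <<'E'
from h import *
s=r.get_state();print(round(s['time_s'],2),np.round(np.array(s['tcp_pos'])*1000,1),np.round(s['eef_rot'],2),"j6",round(s['joints'][5],1),"w",round(s['gripper_width']*1000,1),"f",round(float(np.max(s['gripper_force'])),1),np.round(s['contact_force'],1))
E
python3 - <<'E'
from h import *
import st
for nm,a,b in(("ctrl",(147.2,157.6),(244.6,150.8)),("hummark",(181.7,147.9),(261.8,158)),("tube",(329.4,139.3),(329.7,213)),("hum",(319.5,198.3),(282.6,224.6))):
    p,e=tri(a,b);print(nm,np.round(p*1000,1),"gap",round(e*1000,1))
print("bottle base",onz("side",(326.1,237.8),.003),"top mid",onz("top",(361,165.7),.04))
print("lugs",onz("top",(319.6,198.45),.005),"plate",onz("top",(397.4,135.7),.011))
E
```

```text
1.1 [438.2 230.  217.6] [-1.7999e+02  1.0000e-02 -8.9930e+01] j6 -50.4 w 61.5 f 0.0 [0.3 0.2 0.1]
ctrl [533.4 284.4  43.4] gap 1.2
hummark [558.8 203.2  42.9] gap 4.5
tube [ 587.1 -147.9   13.8] gap 0.9
hum [ 444.4 -124.8    8.2] gap 1.3
bottle base [ 0.51873199 -0.22165296  0.003     ] top mid [ 0.5193407  -0.21759248  0.04      ]
lugs [ 0.44362321 -0.12512637  0.005     ] plate [ 0.59778174 -0.31292131  0.011     ]
```

>>> jog_arm(deltas=[[[0.4,0.1,-5.1,0,-0.0925],[0.4,0.1,-5.1,0,-0.0925],[0.4,0.1,-5.1,0,-0.0925],[0.4,0.1,-5.1,0,-0.0925],[0.4,0.1,-5.1,0,-0.0925],[0.4,0,-5.1,0,-0.0925],[0.4,0,-4.85,0,-0.0925],[0.4,0,0,-4,0]]])

```text
time_s: 2.1
tcp_pos: [0.4442, -0.1254, 0.1791]
eef_rot: [-179.8, 0.2, -127.1]
contact_force: [0.1, 0.8, -2.4]
gripper_width: 0.0616
gripper_force: 0.0
```

>>> jog_arm(deltas=[[[0.4,0,0,-4,0],[0.4,0,0,-3,0],[0.4,0,0,-2.5,0],[0.4,0,0,0,0]]])

```text
time_s: 2.6
tcp_pos: [0.441, -0.1229, 0.081]
eef_rot: [179.8, -0.2, -126.8]
contact_force: [0.1, -0.6, 0.2]
gripper_width: 0.0614
gripper_force: 0.0
```

>>> jog_arm(deltas=[[[0.4,0.1,-0.1,-2,0],[0.4,0,0,-2,0],[0.4,0,0,-1.3,0],[0.4,0,0,0,0],[0.4,0,0,0,0]]])

```text
time_s: 3.22
tcp_pos: [0.4443, -0.1237, 0.0304]
eef_rot: [-179.9, 0.0, -126.7]
contact_force: [-0.1, 0.1, 0.7]
gripper_width: 0.0613
gripper_force: 0.0
```

Run:
```python
import st
from h import *
a=r.capture("top")[120:240,270:430];b=r.capture("side")[170:290,240:400]
cv2.imwrite("pics/p1.png",cv2.resize(np.hstack([a,b]),(800,300),interpolation=cv2.INTER_CUBIC))
```

```text
3.23 [ 444.3 -123.7   30.4] [-1.7995e+02  4.0000e-02 -1.2674e+02] j6 -45.8 w 61.3 f 0.0 [-0.1  0.1  0.7]
```

View pics/p1.png

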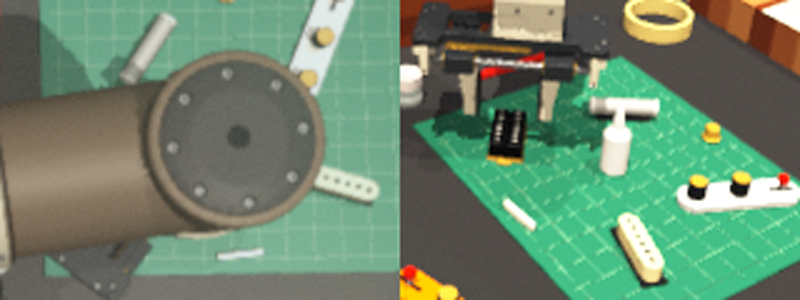

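Run:
```python
import st
from h import *
d=np.array([np.cos(np.radians(143.3)),np.sin(np.radians(143.3)),0])
p=np.array([.4443,-.1237,.0114])
for s in(1,-1):
    for n in("side","top"): print(n,s,proj(n,p+s*.031*d), proj(n,p+s*.031*d+[0,0,.03]))
for n in("side","top"): print(n,"hum",proj(n,[.4433,-.1245,.003]),"axis z.3",proj(n,[.4443,-.1237,.3]))
print(np.round(r.get_state()['joints'],2))
im=r.capture("side");cv2.imwrite("pics/p2.png",cv2.resize(im[130:255,220:400],(792,550),interpolation=cv2.INTER_CUBIC))
```

```text
3.33 [ 444.2 -123.7   30.3] [-1.7994e+02  5.0000e-02 -1.2675e+02] j6 -45.8 w 61.4 f 0.0 [ 0.4 -0.2 -0.1]
side 1 [270.86237412 222.48052698] [271.0981962  213.46985782]
top 1 [311.62350513 208.25044912] [313.11046831 207.67954533]
side -1 [293.56911282 224.4890517 ] [294.1804864  215.43787823]
top -1 [327.07296621 187.75509384] [329.00252057 186.59214989]
side hum [281.89775597 226.21836042] axis z.3 [286.89879236 122.31235067]
top hum [319.23063263 198.63548853] axis z.3 [341.29061372 186.84835016]
[ 9.030e+00  1.308e+01 -3.935e+01  1.000e-02 -3.750e+01 -4.578e+01]
```

View pics/p2.png

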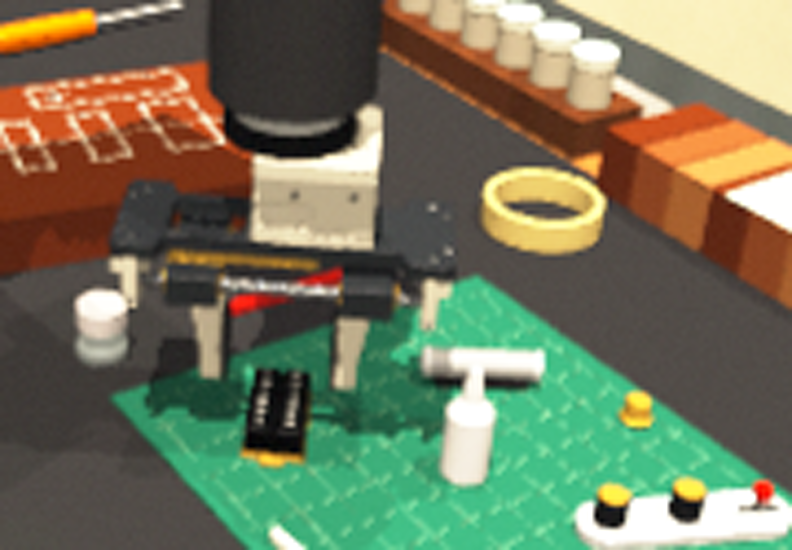

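Run:
```python
from h import *
d=np.array([np.cos(np.radians(143.3)),np.sin(np.radians(143.3)),0]);e=np.array([-d[1],d[0],0])
p=np.array([.4443,-.1237,0])
for z in(.077,.1,.12):
  for s in(1,-1):
    for k in(1,-1):
      q=p+s*.0965*d+k*.039*e+[0,0,z];print(z,s,k,np.round(proj("side",q)),np.round(proj("top",q)))
im=r.capture("top");cv2.imwrite("pics/p3.png",cv2.resize(im[150:250,270:420],(750,500),interpolation=cv2.INTER_CUBIC))
# two-view: tips assume lying on axis through TCP xy -> height
for uv in((268.2,216.4),(298,218.2),(283.1,217.3)):
    for z in(.011,.02,.03,.035): print(uv,z,np.round(onz("side",uv,z)*1000))
```

```text
0.077 1 1 [244. 209.] [311. 241.]
0.077 1 -1 [249. 193.] [284. 220.]
0.077 -1 1 [320. 215.] [363. 173.]
0.077 -1 -1 [320. 198.] [335. 152.]
0.1 1 1 [244. 201.] [313. 241.]
0.1 1 -1 [249. 186.] [284. 219.]
0.1 -1 1 [321. 207.] [365. 171.]
0.1 -1 -1 [321. 191.] [337. 150.]
0.12 1 1 [244. 194.] [314. 241.]
0.12 1 -1 [249. 179.] [285. 219.]
0.12 -1 1 [322. 200.] [367. 170.]
0.12 -1 -1 [322. 185.] [338. 149.]
(268.2, 216.4) 0.011 [428. -76.  11.]
(268.2, 216.4) 0.02 [421. -87.  20.]
(268.2, 216.4) 0.03 [414. -99.  30.]
(268.2, 216.4) 0.035 [ 410. -105.   35.]
(298, 218.2) 0.011 [ 496. -123.   11.]
(298, 218.2) 0.02 [ 489. -133.   20.]
(298, 218.2) 0.03 [ 481. -145.   30.]
(298, 218.2) 0.035 [ 476. -150.   35.]
(283.1, 217.3) 0.011 [ 462. -100.   11.]
(283.1, 217.3) 0.02 [ 455. -110.   20.]
(283.1, 217.3) 0.03 [ 447. -122.   30.]
(283.1, 217.3) 0.035 [ 444. -128.   35.]
```

View pics/p3.png

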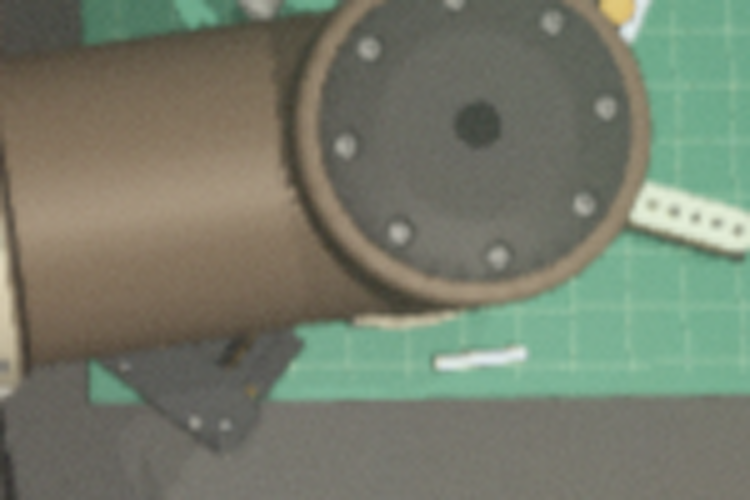

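Run:
```python
from h import *
for z in(.19,.198,.21,.218,.23): print(z,proj("side",[.1895,.647,z]))
im=cv2.imread("pics/side0.png");cv2.imwrite("pics/p4.png",cv2.resize(im[30:110,70:150],(560,560),interpolation=cv2.INTER_CUBIC))
```

```text
0.19 [121.29917041  98.6370891 ]
0.198 [120.88527272  96.56651283]
0.21 [120.25964962  93.43675304]
0.218 [119.83934878  91.33414414]
0.23 [119.20400943  88.15577759]
```

View pics/p4.png

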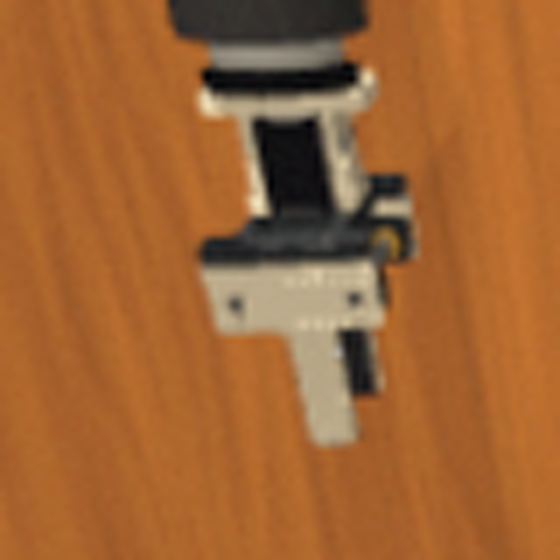

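>>> jog_arm(deltas=[[[0.4,0,0,-0.5,0],[0.4,0,0,-0.5,0],[0.4,0,0,0,0]]])

```text
time_s: 3.8
tcp_pos: [0.4432, -0.1238, 0.019]
eef_rot: [179.9, -0.0, -126.8]
contact_force: [-0.6, -0.2, 1.0]
gripper_width: 0.0615
gripper_force: 0.0
```

The side view puts the fingertips about 20 mm higher than the reported pose implies, at start as well as here. With reported z at 19 mm there is no contact, so I'll trust vision and lower the arm in small steps.

>>> jog_arm(deltas=[[[0.4,0,0,-0.4,0],[0.4,0,0,-0.4,0],[0.4,0,0,0,0],[0.4,0,0,0,0]]])

```text
time_s: 4.3
tcp_pos: [0.4436, -0.1237, 0.0115]
eef_rot: [180.0, -0.0, -126.8]
contact_force: [-0.5, -0.2, 0.9]
gripper_width: 0.0613
gripper_force: 0.0
```

Run:
```python
import st
from h import *
im=r.capture("side");cv2.imwrite("pics/p5.png",cv2.resize(im[170:250,240:350],(770,560),interpolation=cv2.INTER_CUBIC))
```

```text
4.3 [ 443.6 -123.7   11.5] [ 1.8000e+02 -1.0000e-02 -1.2675e+02] j6 -45.8 w 61.3 f 0.0 [-0.5 -0.2  0.9]
```

View pics/p5.png

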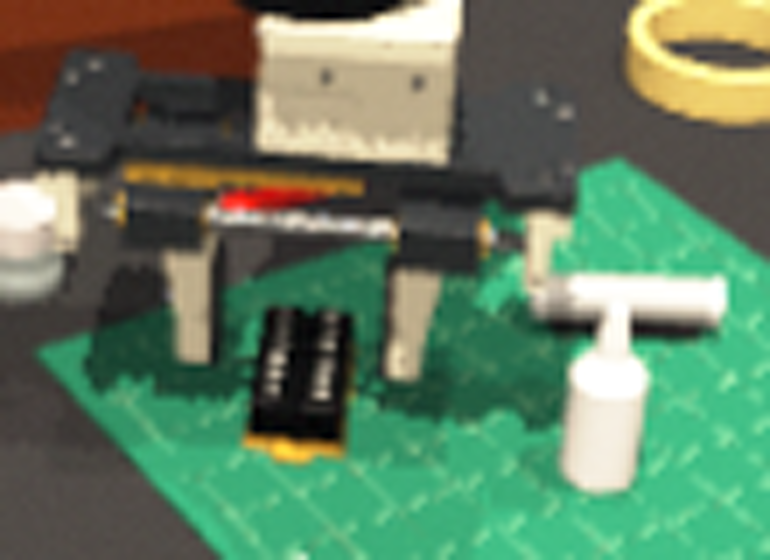

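>>> jog_arm(deltas=[[[0.4,0,0,-0.5,0],[0.4,0,0,0,0],[-0.3,0,0,0,0],[-0.5,0,0,0,0],[-0.5,0,0,0,0],[-0.5,0,0,0,0],[-0.5,0,0,0,0]]], force=20)

```text
time_s: 5.22
tcp_pos: [0.4438, -0.1237, 0.0066]
eef_rot: [-180.0, 0.0, -126.8]
contact_force: [0.0, -0.8, 0.5]
gripper_width: 0.0356
gripper_force: 20.0
```

>>> jog_arm(deltas=[[[-0.5,0,0,2,0],[-0.5,0,0,4,0],[-0.5,0,0,4,0],[-0.5,0,0,4,0],[-0.5,0.7,2,0,0.06],[-0.5,1.6,4.5,0,0.06],[-0.5,1.6,4.5,0,0.06]]])

```text
time_s: 6.1
tcp_pos: [0.4826, -0.0127, 0.1467]
eef_rot: [180.0, 0.0, -116.4]
contact_force: [1.0, -0.8, -1.9]
gripper_width: 0.0356
gripper_force: 20.0
```

>>> jog_arm(deltas=[[[-0.5,1.6,4.5,0,0.06],[-0.5,1.6,4.5,0,0.06],[-0.5,1.6,4.5,0,0.06],[-0.5,1.6,4.5,0,0.06],[-0.5,0.85,3.85,0,0.045],[-0.5,0,0,-4,0],[-0.5,0,0,0,0],[-0.5,0,0,0,0]]])

```text
time_s: 7.1
tcp_pos: [0.5554, 0.2045, 0.1074]
eef_rot: [-180.0, -0.0, -100.1]
contact_force: [1.0, 0.3, -0.7]
gripper_width: 0.0358
gripper_force: 20.0
```

```bash
python3 st.py
```

```text
7.1 [555.4 204.5 107.4] [-1.7998e+02 -2.0000e-02 -1.0011e+02] j6 -49.3 w 35.8 f 20.0 [ 1.   0.3 -0.7]
```

>>> jog_arm(deltas=[[[-0.5,0,0,-2.5,0],[-0.5,0,0,-2,0],[-0.5,0,0,-1,0],[-0.5,0,0,0,0],[-0.5,0,0,-0.15,0],[-0.5,0,0,-0.15,0],[-0.5,0,0,0,0]]])

```text
time_s: 7.98
tcp_pos: [0.5553, 0.2049, 0.0489]
eef_rot: [-180.0, 0.0, -100.1]
contact_force: [0.2, -0.1, -0.1]
gripper_width: 0.0361
gripper_force: 20.0
```

>>> jog_arm(deltas=[[[-0.5,0,0,-0.1,0],[-0.5,0,0,0,0]]])

```text
time_s: 8.22
tcp_pos: [0.5553, 0.2049, 0.0487]
eef_rot: [-180.0, 0.0, -100.1]
contact_force: [-3.4, 0.2, 6.4]
gripper_width: 0.0358
gripper_force: 20.0
```

```bash
python3 st.py
```

```text
8.22 [555.3 204.9  48.7] [-1.7996e+02  2.0000e-02 -1.0009e+02] j6 -49.3 w 35.8 f 20.0 [-3.4  0.2  6.4]
```

>>> jog_arm(deltas=[[[-0.1,0,0,0,0],[-0.05,0,0,0,0],[-0.05,0,0,0,0],[-0.05,0,0,1,0],[-0.05,0,0,2,0],[0.3,0,0,4,0],[0.3,0,0,4,0]]])

```text
time_s: 9.1
tcp_pos: [0.5551, 0.2046, 0.1592]
eef_rot: [-180.0, -0.0, -100.1]
contact_force: [1.3, 0.7, -0.1]
gripper_width: 0.0545
gripper_force: 0.0
```

>>> jog_arm(deltas=[[[0,-0.95,-5.35,0,-0.012],[0,-0.95,-5.35,0,-0.012],[0,-0.95,-5.35,0,-0.012],[0,-0.95,-5.35,0,-0.012],[0,-0.95,-5.35,0,-0.012],[0,-0.95,-5.35,0,-0.012],[0,-0.95,-5.35,0,-0.012],[0,-0.95,-5.35,0,-0.01]]])

```text
time_s: 10.1
tcp_pos: [0.4789, -0.225, 0.1586]
eef_rot: [-179.9, 0.0, -105.5]
contact_force: [1.2, 0.4, 0.2]
gripper_width: 0.044
gripper_force: 0.0
```

>>> jog_arm(deltas=[[[0,-0.95,-5.35,0,0],[0,-0.95,-5.35,0,0],[0,0,0,-4,0],[0,0,0,-4,0],[0,0,0,-2,0],[0,0,0,0,0],[0,0,0,0,0]]])

```text
time_s: 10.98
tcp_pos: [0.461, -0.3305, 0.0588]
eef_rot: [-179.9, -0.0, -105.5]
contact_force: [0.5, -0.2, 0.6]
gripper_width: 0.0436
gripper_force: 0.0
```

Run:
```python
import st
from h import *
im=r.capture("top")[85:235,115:245];im2=r.capture("side")[185:305,270:400]
cv2.imwrite("pics/p6.png",np.hstack([cv2.resize(im,(433,500),interpolation=cv2.INTER_CUBIC),cv2.resize(im2,(367,500),interpolation=cv2.INTER_CUBIC)]))
```

```text
10.97 [ 461.  -330.5   58.8] [-1.7991e+02 -2.0000e-02 -1.0547e+02] j6 0.4 w 43.6 f 0.0 [ 0.5 -0.2  0.6]
```

View pics/p6.png

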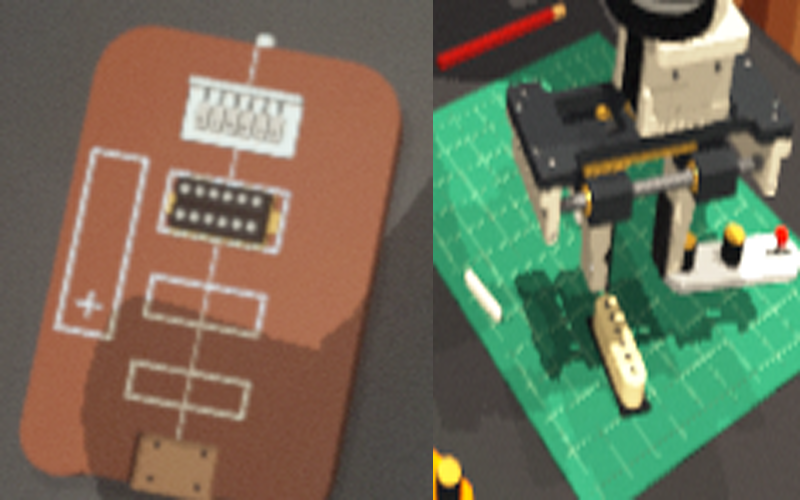

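The humbucker sits inside its outline at left-crop (222,210). The gripper is lined up over the single coil at right-crop (618,345).

>>> jog_arm(deltas=[[[0,0,0,-2.5,0],[0,0,0,-1.7,0],[0,0,0,-0.8,0],[0,0,0,0,0],[-0.6,0,0,0,0],[-0.9,0,0,0,0],[-0.9,0,0,0,0],[-0.9,0,0,0,0]]])

```text
time_s: 12.08
tcp_pos: [0.4602, -0.3303, 0.0079]
eef_rot: [-180.0, -0.0, -105.5]
contact_force: [-0.9, 0.7, 2.7]
gripper_width: 0.0188
gripper_force: 20.0
```

>>> jog_arm(deltas=[[[-0.9,0,0,0,0]]])

```text
time_s: 12.2
tcp_pos: [0.4602, -0.3303, 0.0079]
eef_rot: [-180.0, -0.0, -105.5]
contact_force: [-2.5, 0.8, 5.2]
gripper_width: 0.0188
gripper_force: 20.0
```

>>> jog_arm(deltas=[[[-0.9,0,0,2,0],[-0.9,0,0,4,0],[-0.9,0,0,4,0],[-0.9,0,0,4,0],[-0.9,0.13,2.6,0,0.014],[-0.9,0.28,5.2,0,0.01],[-0.9,0.28,5.2,0,0.01],[-0.9,0.28,5.2,0,0.01]]])

```text
time_s: 13.2
tcp_pos: [0.4696, -0.1467, 0.1473]
eef_rot: [180.0, 0.0, -103.0]
contact_force: [1.0, 0.2, -1.1]
gripper_width: 0.0183
gripper_force: 20.0
```

>>> jog_arm(deltas=[[[-0.9,0.28,5.2,0,0.01],[-0.9,0.28,5.2,0,0.01],[-0.9,0.28,5.2,0,0.01],[-0.9,0.28,5.2,0,0.01],[-0.9,0.28,5.2,0,0.01],[-0.9,0.28,5.2,0,0],[-0.9,0.28,5.2,0,0],[-0.9,0,0,-3,0]]])

```text
time_s: 14.2
tcp_pos: [0.4911, 0.2203, 0.1187]
eef_rot: [-179.8, 0.2, -99.9]
contact_force: [-0.1, -0.4, -1.6]
gripper_width: 0.019
gripper_force: 20.0
```

>>> jog_arm(deltas=[[[-0.9,0,0,-3,0],[-0.9,0,0,-1,0],[-0.9,0,0,0,0],[-0.9,0,0,0,0]]])

```text
time_s: 14.7
tcp_pos: [0.4902, 0.2161, 0.0786]
eef_rot: [-179.9, 0.1, -100.1]
contact_force: [-0.1, -0.2, -1.0]
gripper_width: 0.0184
gripper_force: 20.0
```

```bash
python3 st.py
```

```text
14.7 [490.2 216.1  78.6] [-1.7993e+02  7.0000e-02 -1.0011e+02] j6 -54.9 w 18.4 f 20.0 [-0.1 -0.2 -1. ]
```

Position matches (489.5, 215.7). Lower to 51 mm, then feel for contact.

>>> jog_arm(deltas=[[[-0.9,0,0,-1.5,0],[-0.9,0,0,-0.8,0],[-0.9,0,0,-0.3,0],[-0.9,0,0,0,0],[-0.9,0,0,-0.1,0],[-0.9,0,0,0,0]]])

```text
time_s: 15.45
tcp_pos: [0.4895, 0.2159, 0.0507]
eef_rot: [-180.0, 0.0, -100.1]
contact_force: [0.5, 0.0, -1.8]
gripper_width: 0.0187
gripper_force: 20.0
```

>>> jog_arm(deltas=[[[-0.9,0,0,-0.1,0],[-0.9,0,0,0,0]]])

```text
time_s: 15.7
tcp_pos: [0.4896, 0.2159, 0.05]
eef_rot: [-180.0, 0.0, -100.1]
contact_force: [-1.6, -0.3, 3.4]
gripper_width: 0.0188
gripper_force: 20.0
```

>>> jog_arm(deltas=[[[-0.3,0,0,0,0],[-0.2,0,0,0,0],[-0.2,0,0,0,0],[-0.2,0,0,1,0],[-0.2,0,0,2,0],[-0.2,0,0,4,0],[-0.1,0,0,4,0]]])

```text
time_s: 16.58
tcp_pos: [0.4894, 0.2156, 0.1613]
eef_rot: [-180.0, -0.0, -100.1]
contact_force: [0.5, 0.2, -0.5]
gripper_width: 0.0383
gripper_force: 0.0
```

>>> jog_arm(deltas=[[[0,1.1,-4,0,0.168],[0,1.1,-4,0,0.168],[0,1.1,-4,0,0.168],[0,1.1,-4,0,0.168],[0,1.1,-4,0,0.168],[0,1.1,-4,0,0.168],[0,1.1,-4,0,0.168],[0,1,-4,0,0.168]]])

```text
time_s: 17.58
tcp_pos: [0.5768, -0.1056, 0.1604]
eef_rot: [-180.0, -0.0, -22.8]
contact_force: [1.1, 0.0, -0.7]
gripper_width: 0.0441
gripper_force: 0.0
```

>>> jog_arm(deltas=[[[0,0.97,-4.3,0,0.173],[0,0,0,-4,0],[0,0,0,-3,0],[0,0,0,0,0],[0,0,0,0,0]]])

```text
time_s: 18.2
tcp_pos: [0.5871, -0.1473, 0.0911]
eef_rot: [180.0, -0.1, -13.2]
contact_force: [0.1, 0.1, 0.0]
gripper_width: 0.0442
gripper_force: 0.0
```

Run:
```python
import st
from h import *
im=r.capture("top")[85:235,115:245];im2=r.capture("side")[150:270,260:390]
cv2.imwrite("pics/p7.png",np.hstack([cv2.resize(im,(346,400),interpolation=cv2.INTER_CUBIC),cv2.resize(im2,(433,400),interpolation=cv2.INTER_CUBIC)]))
```

```text
18.2 [ 587.1 -147.3   91.1] [ 1.800e+02 -1.000e-01 -1.316e+01] j6 72.4 w 44.2 f 0.0 [0.1 0.1 0. ]
```

View pics/p7.png

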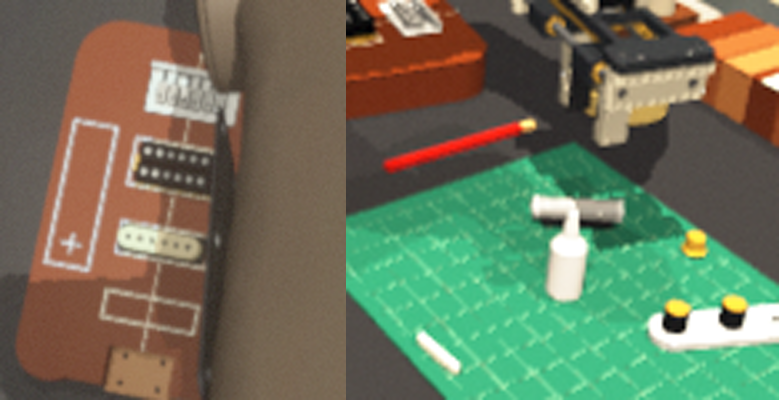

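Left crop: single coil and humbucker both sit in their outlines. Right crop: bottle standing at (566,265), tube behind it at (578,210), gripper above. I'm descending in stages with the jaws skewed 20° to keep the gripper body clear of the bottle.

>>> jog_arm(deltas=[[[0,0,0,-3,0],[0,0,0,-2.5,0],[0,0,0,-0.8,0],[0,0,0,0,0],[0,0,0,0,0]]])

```text
time_s: 18.92
tcp_pos: [0.5872, -0.1472, 0.0279]
eef_rot: [-180.0, -0.1, -13.2]
contact_force: [-0.3, -0.3, -0.2]
gripper_width: 0.0437
gripper_force: 0.0
```

Run:
```python
import st
from h import *
im2=r.capture("side")[160:260,270:390]
cv2.imwrite("pics/p8.png",cv2.resize(im2,(720,600),interpolation=cv2.INTER_CUBIC))
print(proj("side",[.587,-.147,.016]))
```

```text
18.93 [ 587.2 -147.2   27.9] [-1.7998e+02 -1.2000e-01 -1.3180e+01] j6 72.4 w 43.7 f 0.0 [-0.3 -0.3 -0.2]
[329.39071193 212.24185823]
```

View pics/p8.png

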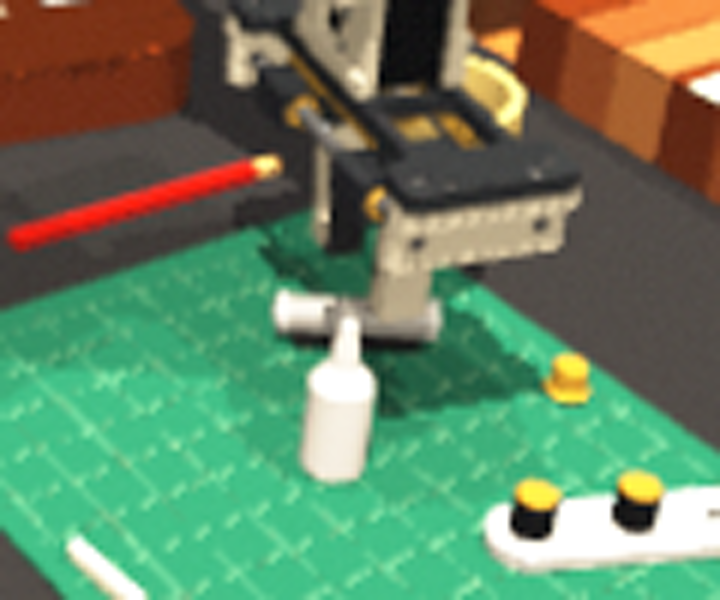

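The fingers straddle the tube, with the near finger at (400,290) in front of it. The bottle at (340,420) is clear of the gripper.

>>> jog_arm(deltas=[[[0,0,0,-1,0],[0,0,0,-0.7,0],[0,0,0,-0.2,0],[0,0,0,0,0],[-0.5,0,0,0,0],[-0.9,0,0,0,0],[-0.9,0,0,0,0],[-0.9,0,0,0,0]]])

```text
time_s: 19.98
tcp_pos: [0.5863, -0.1472, 0.0078]
eef_rot: [-180.0, -0.0, -13.2]
contact_force: [0.4, 0.8, 0.9]
gripper_width: 0.0168
gripper_force: 19.5
```

>>> jog_arm(deltas=[[[-0.9,0,0,0,0],[-0.9,0,0,0,0]]])

```text
time_s: 20.23
tcp_pos: [0.5863, -0.1472, 0.0078]
eef_rot: [-180.0, -0.0, -13.2]
contact_force: [-0.5, 0.2, 2.6]
gripper_width: 0.017
gripper_force: 19.6
```

>>> jog_arm(deltas=[[[-0.9,0,0,1.5,0],[-0.9,0,0,3.5,0],[-0.9,0,0,4.5,0],[-0.9,0,0,4.5,0],[-0.9,-0.8,1.9,0,-0.08],[-0.9,-1.6,3.9,0,-0.16],[-0.9,-1.6,3.9,0,-0.16],[-0.9,-1.6,3.9,0,-0.16]]])

```text
time_s: 21.22
tcp_pos: [0.5295, -0.0102, 0.1484]
eef_rot: [-180.0, -0.0, -45.6]
contact_force: [1.6, 0.2, -0.1]
gripper_width: 0.0169
gripper_force: 19.5
```

>>> jog_arm(deltas=[[[-0.9,-1.6,3.9,0,-0.16],[-0.9,-1.6,3.9,0,-0.16],[-0.9,-1.6,3.9,0,-0.16],[-0.9,-1.6,3.9,0,-0.16],[-0.9,-1.6,3.9,0,-0.16],[-0.9,-1.6,3.9,0,-0.157],[-0.9,-0.41,0.32,-2,0],[-0.9,0,0,-3,0]]])

```text
time_s: 22.22
tcp_pos: [0.4302, 0.2274, 0.0986]
eef_rot: [-179.9, 0.2, -100.0]
contact_force: [0.8, 0.2, -0.7]
gripper_width: 0.0168
gripper_force: 19.5
```

>>> jog_arm(deltas=[[[-0.9,0,0,-2,0],[-0.9,0,0,0,0],[-0.9,0,0,0,0],[-0.9,0,0,0,0]]])

```text
time_s: 22.72
tcp_pos: [0.4306, 0.2265, 0.0787]
eef_rot: [-179.9, 0.1, -100.1]
contact_force: [1.1, -0.0, 0.3]
gripper_width: 0.0169
gripper_force: 19.5
```

Run:
```python
import st
from h import *
T=r.capture("top");S=r.capture("side");cv2.imwrite("pics/t9.png",T)
# held tube in side view: bright grey blob near TCP
s=r.get_state();p=np.array(s['tcp_pos'])
u=proj("side",p);v=proj("top",p);print(u,v)
x0,y0=int(u[0])-32,int(u[1])-40
a=cv2.resize(S[y0:y0+70,x0:x0+70],(400,400),interpolation=cv2.INTER_CUBIC)
b=cv2.resize(T[85:245,115:275],(400,400),interpolation=cv2.INTER_CUBIC)
cv2.imwrite("pics/p9.png",np.hstack([a,b]))
```

```text
22.73 [430.6 226.5  78.7] [-1.7994e+02  9.0000e-02 -1.0011e+02] j6 -61.1 w 16.9 f 19.5 [ 1.1 -0.   0.3]
[224.56967644 153.75773941] [167.73041066 200.49196842]
```

View pics/p9.png

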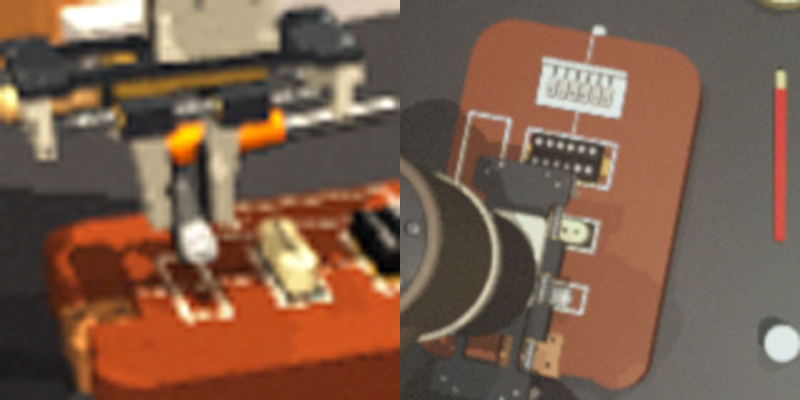

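The tube hangs level between the fingers at left-crop (195,220), parallel with its outline. In the right crop its end shows inside the neck outline at (562,297).

>>> jog_arm(deltas=[[[-0.9,0,0,-1.5,0],[-0.9,0,0,-0.8,0],[-0.9,0,0,-0.4,0],[-0.9,0,0,0,0],[-0.9,0,0,-0.1,0],[-0.9,0,0,0,0]]])

```text
time_s: 23.58
tcp_pos: [0.4302, 0.2261, 0.0498]
eef_rot: [-180.0, 0.0, -100.1]
contact_force: [-0.2, 0.6, -1.0]
gripper_width: 0.0172
gripper_force: 19.5
```

>>> jog_arm(deltas=[[[-0.9,0,0,-0.1,0],[-0.9,0,0,0,0]]])

```text
time_s: 23.82
tcp_pos: [0.4302, 0.2261, 0.0496]
eef_rot: [-180.0, 0.0, -100.1]
contact_force: [-5.0, -1.2, 11.4]
gripper_width: 0.0173
gripper_force: 19.7
```

>>> jog_arm(deltas=[[[-0.3,0,0,0,0],[-0.2,0,0,0,0],[-0.2,0,0,0,0],[-0.2,0,0,1,0],[-0.2,0,0,2,0],[-0.2,0,0,4,0],[-0.1,0,0,4,0]]])

```text
time_s: 24.7
tcp_pos: [0.43, 0.2258, 0.1603]
eef_rot: [-180.0, -0.0, -100.1]
contact_force: [0.6, 0.2, -1.2]
gripper_width: 0.038
gripper_force: 0.0
```

>>> jog_arm(deltas=[[[0,1.4,-4.5,0,0.114],[0,1.4,-4.5,0,0.114],[0,1.4,-4.5,0,0.114],[0,1.4,-4.5,0,0.114],[0,1.4,-4.5,0,0.114],[0,1.4,-4.5,0,0.114],[0,1.4,-4.5,0,0.114],[0,1.4,-4.5,0,0.114]]])

```text
time_s: 25.7
tcp_pos: [0.5425, -0.1356, 0.1594]
eef_rot: [-180.0, -0.0, -47.6]
contact_force: [1.2, -0.2, 0.2]
gripper_width: 0.0441
gripper_force: 0.0
```

>>> jog_arm(deltas=[[[0,1.4,-4.5,0,0.114],[0,1.4,-4.5,0,0.114],[0,1.4,-4.5,0,0.114],[0,1.38,-4.41,0,0.114],[0,0,0,-4,0],[0,0,0,-4,0],[0,0,0,0,0],[0,0,0,0,0]]])

```text
time_s: 26.7
tcp_pos: [0.5989, -0.3135, 0.0805]
eef_rot: [180.0, -0.1, -21.7]
contact_force: [0.5, -0.5, -0.2]
gripper_width: 0.0436
gripper_force: 0.0
```

```bash
python3 st.py
```

```text
26.7 [ 598.9 -313.5   80.5] [ 1.7998e+02 -1.1000e-01 -2.1690e+01] j6 79.4 w 43.6 f 0.0 [ 0.5 -0.5 -0.2]
```

>>> jog_arm(deltas=[[[0,-0.1,0,-3.5,0],[0,0,0,-2.2,0],[0,0,0,-1,0],[0,0,0,0,0],[-0.5,0,0,0,0],[-0.9,0,0,0,0],[-0.9,0,0,0,0],[-0.9,0,0,0,0]]], force=30)

```text
time_s: 27.7
tcp_pos: [0.5972, -0.3132, 0.0122]
eef_rot: [180.0, -0.0, -21.7]
contact_force: [-0.5, 0.1, 3.5]
gripper_width: 0.0177
gripper_force: 30.0
```

>>> jog_arm(deltas=[[[-0.9,0,0,0,0],[-0.9,0,0,0,0]]])

```text
time_s: 27.95
tcp_pos: [0.5972, -0.3133, 0.0122]
eef_rot: [180.0, -0.0, -21.7]
contact_force: [-0.6, 1.8, 4.9]
gripper_width: 0.0173
gripper_force: 30.0
```

>>> jog_arm(deltas=[[[-0.9,0,0,1.5,0],[-0.9,0,0,3.5,0],[-0.9,0,0,4.5,0],[-0.9,0,0,4.5,0],[-0.9,-0.3,1.7,0,-0.06],[-0.9,-0.36,3.3,0,-0.12],[-0.9,-0.36,3.3,0,-0.16],[-0.9,-0.36,3.3,0,-0.16]]])

```text
time_s: 28.95
tcp_pos: [0.5827, -0.1962, 0.1521]
eef_rot: [-180.0, -0.0, -50.7]
contact_force: [0.8, 0.1, -1.1]
gripper_width: 0.0176
gripper_force: 30.0
```

>>> jog_arm(deltas=[[[-0.9,-0.36,3.3,0,-0.16],[-0.9,-0.36,3.3,0,-0.16],[-0.9,-0.36,3.3,0,-0.16],[-0.9,-0.36,3.3,0,-0.16],[-0.9,-0.36,3.3,0,-0.16],[-0.9,-0.36,3.3,0,-0.16],[-0.9,-0.36,3.3,0,-0.16],[-0.9,-0.36,3.3,0,-0.16]]])

```text
time_s: 29.95
tcp_pos: [0.5539, 0.0679, 0.1522]
eef_rot: [-180.0, 0.0, -124.0]
contact_force: [0.2, 0.4, -1.2]
gripper_width: 0.0175
gripper_force: 30.0
```

>>> jog_arm(deltas=[[[-0.9,-0.36,3.3,0,-0.16],[-0.9,-0.36,3.3,0,-0.16],[-0.9,-0.36,3.3,0,-0.16],[-0.9,-0.36,3.3,0,-0.16],[-0.9,-0.36,3.3,0,-0.16],[-0.9,-0.36,3.3,0,-0.16],[-0.9,0,2.47,0,-0.13],[-0.9,0,0,0,-0.069]]])

```text
time_s: 30.95
tcp_pos: [0.5324, 0.2913, 0.1519]
eef_rot: [180.0, 0.0, 169.8]
contact_force: [-0.3, -0.5, -0.4]
gripper_width: 0.0175
gripper_force: 30.0
```

>>> jog_arm(deltas=[[[-0.9,0,0,0,0],[-0.9,0,0,0,0],[-0.9,0,0,0,0]]])

```text
time_s: 31.32
tcp_pos: [0.5327, 0.2892, 0.1518]
eef_rot: [180.0, 0.0, 169.9]
contact_force: [-1.1, 0.0, -1.3]
gripper_width: 0.0173
gripper_force: 30.0
```

```bash
python3 st.py
```

```text
31.32 [532.7 289.2 151.8] [179.99   0.   169.9 ] j6 -147.0 w 17.3 f 30.0 [-1.1  0.  -1.3]
```

Run:
```python
from h import *
for n in("side","top"):
    S=r.capture(n);H=cv2.cvtColor(S,cv2.COLOR_BGR2HSV).astype(int)
    u=proj(n,[.5327-.0433,.2892+.0077,.163]);print(n,"pred switch",u)
    x0,y0=int(u[0])-25,int(u[1])-20
    J=H[y0:y0+40,x0:x0+50];m=((J[...,0]<6)|(J[...,0]>174))&(J[...,1]>170)&(J[...,2]>120)
    for b in blobs(m,1,(x0,y0)): print("red",b.mean(0),len(b))
    if n=="side":
        for k in(-.044,): 
            q=proj(n,[.5327+.0433,.2892-.0077,.168]);print("pred end knob",q)
            x0,y0=int(q[0])-15,int(q[1])-15;J=H[y0:y0+30,x0:x0+30]
            m=(J[...,0]<30)&(J[...,0]>18)&(J[...,1]>100)&(J[...,2]>100)
            for b in blobs(m,2,(x0,y0)): print("yel",b.mean(0),len(b))
        cv2.imwrite("pics/s10.png",S)
```

```text
side pred switch [230.85290875 120.5023709 ]
pred end knob [254.97433204 116.49986149]
yel [266.1  112.15] 20
top pred switch [125.88071713 169.18312096]
```

>>> jog_arm(deltas=[[[-0.9,0,0,-3,0],[-0.9,0,0,-3,0],[-0.9,0,0,-2,0],[-0.9,0,0,-1,0],[-0.9,0,0,-0.5,0],[-0.9,0,0,-0.1,0],[-0.9,0,0,0,0],[-0.9,0,0,0,0]]])

```text
time_s: 32.42
tcp_pos: [0.5329, 0.2898, 0.0562]
eef_rot: [180.0, 0.0, 169.9]
contact_force: [-0.1, -0.5, -1.2]
gripper_width: 0.0176
gripper_force: 30.0
```

>>> jog_arm(deltas=[[[-0.9,0,0,-0.1,0],[-0.9,0,0,0,0]]])

```text
time_s: 32.67
tcp_pos: [0.5327, 0.2896, 0.0546]
eef_rot: [180.0, 0.0, 169.9]
contact_force: [-0.1, 1.1, -0.9]
gripper_width: 0.0172
gripper_force: 30.0
```

>>> jog_arm(deltas=[[[-0.9,0,0,-0.1,0],[-0.9,0,0,0,0]]])

```text
time_s: 32.92
tcp_pos: [0.5327, 0.2896, 0.0541]
eef_rot: [180.0, 0.0, 169.9]
contact_force: [-2.2, -0.6, 4.9]
gripper_width: 0.0177
gripper_force: 30.0
```

Contact. Now release, lift and move clear towards the robot's right.

>>> jog_arm(deltas=[[[-0.4,0,0,0,0],[-0.3,0,0,0,0],[-0.3,0,0,0,0],[-0.3,0,0,1,0],[-0.3,0,0,2,0],[-0.3,0,0,4,0],[-0.2,0,0,5,0],[-0.2,0,0,4,0]]])

```text
time_s: 33.92
tcp_pos: [0.533, 0.2897, 0.2166]
eef_rot: [179.9, 0.1, 169.9]
contact_force: [0.5, -0.4, 0.3]
gripper_width: 0.0346
gripper_force: 0.0
```

>>> jog_arm(deltas=[[[-0.2,0,-5,0,0],[-0.2,0,-5,0,0],[-0.2,0,-5,0,0],[-0.2,0,-5,0,0],[-0.2,0,-5,0,0],[-0.2,0,-5,0,0],[-0.2,0,-5,0,0],[-0.2,0,0,0,0]]])

```text
time_s: 34.92
tcp_pos: [0.5323, -0.0632, 0.2143]
eef_rot: [-180.0, 0.0, 169.7]
contact_force: [-0.5, 0.8, -0.2]
gripper_width: 0.0347
gripper_force: 0.0
```

Run:
```python
import st
from h import *
T=r.capture("top");S=r.capture("side");cv2.imwrite("pics/t11.png",T)
a=cv2.resize(T[85:245,115:255],(446,510),interpolation=cv2.INTER_CUBIC)
b=cv2.resize(S[130:200,190:315],(350,196),interpolation=cv2.INTER_CUBIC)
d=cv2.resize(S[180:300,240:420],(350,233),interpolation=cv2.INTER_CUBIC)
c=np.zeros((510,800,3),np.uint8);c[:,:446]=a;c[:196,446:796]=b;c[200:433,446:796]=d;cv2.imwrite("pics/p11.png",c)
```

```text
34.92 [532.3 -63.2 214.3] [-1.8000e+02  3.0000e-02  1.6966e+02] j6 -114.6 w 34.7 f 0.0 [-0.5  0.8 -0.2]
```

View pics/p11.png

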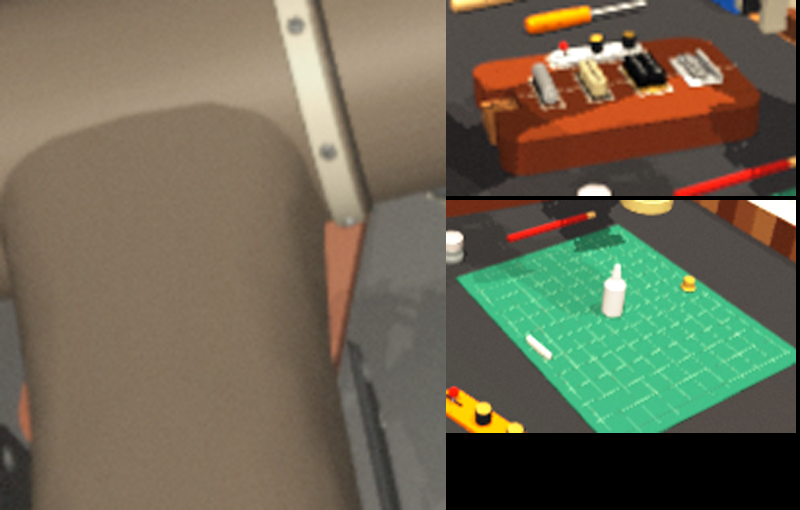

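Side view: all four parts lie on their outlines, the red tip at (563,47) is at the neck end, and the bottle stands at (614,295). The arm blocks the top view, so I'll move it away and measure the parts numerically.

>>> jog_arm(deltas=[[[-0.2,0,-5,0,0],[-0.2,0,-5,0,0],[-0.2,0,-5,0,0],[-0.2,0,-5,0,0],[-0.2,0,-5,0,0],[-0.2,0,-5,0,0],[-0.2,0,-3,0,0],[-0.2,0,0,0,0]]])

```text
time_s: 36.02
tcp_pos: [0.5331, -0.3911, 0.213]
eef_rot: [180.0, -0.0, 169.8]
contact_force: [0.5, -0.1, 0.1]
gripper_width: 0.0349
gripper_force: 0.0
```

Run:
```python
import st
from h import *
T=r.capture("top");cv2.imwrite("pics/t12.png",T)
b=(115,245,85,245);W=cv2.resize(T[b[2]:b[3],b[0]:b[1]],None,fx=4,fy=4,interpolation=cv2.INTER_CUBIC);H=cv2.cvtColor(W,cv2.COLOR_BGR2HSV).astype(int)
def show(nm,m,z,amin,k=9):
    m=cv2.morphologyEx(m.astype(np.uint8),cv2.MORPH_OPEN,np.ones((k,k)))
    for c in cv2.findContours(m,cv2.RETR_EXTERNAL,cv2.CHAIN_APPROX_NONE)[0]:
        if cv2.contourArea(c)<amin: continue
        p=c.reshape(-1,2)/4.+np.array([b[0],b[2]])-.375
        print(nm,*rectw("top",p,z))
br=(H[...,1]<70)&(H[...,2]>110)
show("plate/bright z.053",br,.053,800); show("bright z.062",br,.062,800)
show("dark z.067",(H[...,2]<62),.067,800,5)
show("knob",(H[...,0]>14)&(H[...,0]<30)&(H[...,1]>110)&(H[...,2]>120),.071,100,5)
show("red",((H[...,0]<5)|(H[...,0]>174))&(H[...,1]>180)&(H[...,2]>150),.068,30,3)
```

```text
36.02 [ 533.1 -391.1  213. ] [ 1.8000e+02 -5.0000e-02  1.6982e+02] j6 -80.8 w 34.9 f 0.0 [ 0.5 -0.1  0.1]
plate/bright z.053 [341.1 105.4] [17.1 43.1] 90.6
plate/bright z.053 [430.4 226.4] [29.2 86. ] 80.2
plate/bright z.053 [488.7 213.8] [33.8 84.7] 80.1
plate/bright z.053 [548.4 207.8] [12.1 60.7] 80.5
plate/bright z.053 [569.8 199.5] [21.3 89.4] 80.1
plate/bright z.053 [531.5 286.8] [ 43.8 133.4] 170.0
plate/bright z.053 [621.7 190.7] [49.6 83.8] 81.6
plate/bright z.053 [518.6 208.3] [304.5 374.3] 0.6
bright z.062 [341.4 104.6] [17.  42.7] 90.6
bright z.062 [429.9 224.5] [28.9 85.2] 80.2
bright z.062 [487.7 212. ] [33.5 84. ] 80.1
bright z.062 [546.8 206.1] [12.  60.2] 80.5
bright z.062 [568.  197.9] [21.1 88.6] 80.1
bright z.062 [530.1 284.5] [ 43.4 132.2] 170.0
bright z.062 [619.5 189.2] [49.1 83. ] 81.6
bright z.062 [517.3 206.6] [301.8 371. ] 0.6
knob [544.6 166. ] [ 5.1 18. ] 169.1
```

Run:
```python
from h import *
T=cv2.imread("pics/t12.png")
b=(115,245,85,245);W=cv2.resize(T[b[2]:b[3],b[0]:b[1]],None,fx=4,fy=4,interpolation=cv2.INTER_CUBIC).astype(int)
B,G,R=W[...,0],W[...,1],W[...,2]
def show(nm,m,z,amin,k,amax=1e9):
    m=cv2.morphologyEx(m.astype(np.uint8),cv2.MORPH_OPEN,np.ones((k,k)))
    for c in cv2.findContours(m,cv2.RETR_EXTERNAL,cv2.CHAIN_APPROX_NONE)[0]:
        if not amin<cv2.contourArea(c)<amax: continue
        p=c.reshape(-1,2)/4.+np.array([b[0],b[2]])-.375
        print(nm,*rectw("top",p,z))
br=np.minimum(B,G)>115
show("open17 z.057",br,.057,600,17)
show("yellow knob z.071",(G-B>45)&(R-G<75)&(R>120),.071,60,5,900)
show("red z.07",(R-G>110)&(R>150),.07,10,3,400)
show("black z.067",(W.max(2)<75),.067,150,3)
```

```text
open17 z.057 [339.5 109. ] [13.6 32.6] 90.6
open17 z.057 [430.7 228.7] [30.4 79.7] 80.7
open17 z.057 [492.9 217.7] [31.2 77.2] 82.1
open17 z.057 [531.7 324.3] [14.  21.6] 0.6
open17 z.057 [556.4 319.8] [14.  22.9] 0.6
open17 z.057 [531.  285.4] [ 47.  135.3] 170.2
open17 z.057 [620.6 189.8] [52.7 86.2] 81.8
yellow knob z.071 [531.3 289.7] [14.9 15.1] 1.7
yellow knob z.071 [544.5 164.9] [ 7.3 17.9] 171.9
yellow knob z.071 [559.3 234.7] [4.  6.4] 1.5
yellow knob z.071 [574.6 282.3] [15.4 16.1] 46.5
red z.07 [487.6 296.9] [5.1 5.8] 1.8
```

```bash
python3 -c "
from plant import r
print(r.close_job())"
```

```text
the job is handed in; nothing more can be done
None
```

I handed the job in at about 36 s: all four parts lie on their own outlines with the switch end towards the neck, and the glue bottle is still standing. In the last pictures the control plate's centre measured about 2 mm from its mark and about 1° off square, while the three pickups I judged by eye and by the arm's position.

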